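# Turn the coated test post in the clamp gauge

### The job

The grey test post in the coating gauge has been read on one face: turn the bar knob on the sloping console anticlockwise until it clicks over to released, lift the post out of its nest, give it a quarter turn clockwise (seen from above) so that its grooved face looks at the anvil of the gauge head, and stand it back down between the rails. Then turn the knob clockwise until it clicks fully home, so that the jaw brings the post flush against the anvil, and let go. Keep the post upright and leave the two jars and the beaker where they stand.

Things in the scene. Friction and masses are not known exactly. Their poses are not given: they have to be found in the camera images.
- gauge: Fixed bench gauge on a dark grey plate 210 x 360 x 12 mm. Origin on the table; x away from its front (which faces the robot), y left, z up. Right (-y): white gauge head 150 x 75 mm, top 60 mm above the table, with a steel anvil. Left: white console, y 30 to 160 mm, x -57 to 81 mm, up to 106 mm high; its face slopes 28 deg down to the front (-x) and carries the knob. Nest and jaw between.
- nest (a point): Centre of the nest on the base plate, 12 mm above the table, axes as gauge, at (0, -60, 12) mm in it. Two steel rails along y, 64 mm apart inside (x = +-32 mm), 8 mm high and 8 mm wide, bound it at front and back; the post stands between them. With the knob released, anvil and jaw are 71 mm apart.
- anvil_face (a point): Middle of the lower edge of the flat anvil face, 12 mm above the table, 25 mm to the -y side of the nest's centre; axes as gauge. The face looks to +y. The anvil is 60 mm wide and its top is 55 mm above the table.
- piece: Loose grey post, 50 x 50 x 110 mm high, about 0.45 kg. Origin: centre of its underside; z up. A groove 16 mm wide, 6 mm deep runs down one face; +x points out of that face. It starts upright, clamped in the nest, +x along the gauge's +x; it must end with +x along the gauge's -y. Above 62 mm over the table nothing is within 85 mm of its axis: grip it near the top across either pair of faces.
- groove_face (a point): Middle of the lower edge of the grooved face of the post (25 mm from the post's axis).
- knob_grip (a point): Grip point on the knob's axis, 37 mm out from the sloping face. z points out along the axis (28 deg from vertical, leaning to the gauge's front), x along the bar handle to its white-line end; turns with the knob. The black bar is 78 mm long, 18 mm thick, its top 14 mm beyond this point, on a disc of 68 mm diameter whose surface is 28 mm below it.
- knob (a joint): Knob angle, rad: 0 clamped (bar level, white-line end to gauge +y), 1.4 released (white-line end about down the slope); grows anticlockwise as seen facing the knob. Stops at both ends. Detent hump at 0.7: about 0.15 N m passes it, then the knob snaps to the far end if let go; short of it, it swings back.
- jar_a: Bystander: jar with black cap, 68 mm diameter, 85 mm high; origin at the centre of its underside.
- jar_b: Bystander: jar with metal cap, 68 mm diameter, 100 mm high; origin at the centre of its underside.
- beaker: Bystander: clear plastic beaker, 72 mm across its rim, 95 mm high; origin at the centre of its underside.
- jaw_face (a point): Lower middle of the face of the steel jaw (44 mm wide, 14 to 50 mm above the table), axes as gauge. The knob drives the jaw along y; it cannot be moved by itself. Its face looks to -y, at gauge y = -34 mm clamped (it holds the post on the anvil), -14 mm released.
Mind the look-alikes: they are no part of the job. What is shaped like the piece but green or red is not meant.

How it is judged:
By the outcome, as a careful person would: the job done as asked, in the order asked, and still so for the second after the job is handed in, with the robot touching nothing.
It also fails if it takes over 61 s, if anything falls off the work surface, if the arm or the gripper's body presses on something with over 40 N, if the wrist force passes 120 N, or if a joint passes its speed limit or range.

### The arm

A 6-joint arm with a two-finger parallel gripper is mounted at the origin on the work surface. World frame = base frame: x ahead of the robot, y to its left, z up, the work surface at z = 0. Lengths are in m, angles in rad, forces in N, time in s.
With the tool pointing down it reaches from about 0.375 to 0.9 m from the base axis. Payload 3.1 kg.
Tool frame: the origin (TCP) lies between the finger pads; the fingertips stand 17 mm ahead of it and the grasp point (between the pads) lies 2 mm behind it; z points along the fingers, y is the line along which they close (so a half turn about z gives the same grasp; the last joint's range is limited). The gripper opens to 85 mm and grips with 20 to 120 N. Pads are 22 mm wide; open, the fingers measure 114 mm over their backs; the gripper's body (76 mm by 85 mm) begins 54 mm behind the grasp point. The pads swing forward as they close: fully open they stand 13 mm farther back than shut.
Start: joints at [-1.456, 0.527, 1.433, -0, 1.181, -0.178], TCP at [0.181, -0.598, 0.248] pointing down, gripper open.
Joint ranges: [-3.08, 3.08], [-0.75, 2.2], [0.22, 2.44], [-1.43, 4.57], [0, 2.65], [-2.85, 2.85]. Speed limits (rad/s): [2.79, 2.79, 3.14, 3.14, 3.14, 3.14].

### API

Orientations are given as a unit quaternion [x, y, z, w].
In Python, from station import sense, vision, order gives the robot as it stands.
- The arm moves only by the shell command python3 -m crank 'ROWS' [OPENING] [FORCE]. ROWS is JSON, a list of rows, each an object with "dp": the shift along the world's x, y, z in units of 30 mm (1.0 is 30 mm), a list of three; "angular": the turn, a rotation vector about the world's x, y, z in degrees, a list of three. In form: [{"dp": [dx, dy, dz], "angular": [ax, ay, az]}, ...]. A call has 1 to 20 rows; each row shifts and turns the commanded pose from where the row before left it; what a row does not reach is not made up. A row lasts 1/10 s, in which the tool goes at most 50 mm and 8.59 degrees, less where a joint would pass 70% of its speed; a pose out of reach is approached as far as the arm can. A call is refused whole if a number of a shift passes 1 or a number of a turn 8.59, either way. A call with a gripper value outside its range is refused whole. OPENING is the closure, from 0 (fully open) to 1 (shut), set as the call begins (- or left out, the last holds). The fingers move at their own pace and stop on an object; FORCE is the grip in N (left out, the last holds). Time passes only in rows, so rows that do not move let the fingers close. It gives the time, the measured TCP pose, the force, the opening and the grip force at its end, in the units of the state.
- sense(): the state, without advancing time (a new reading comes with each control period).
- vision.snapshot(name): name is "side" or "top" or "wrist"; returns a dict with "image" (420x560x3 uint8, blue, green, red), "range_z" (420x560 float32, m along the optical axis (not along the pixel's ray), 0 where there is no reading), "mtx" (3x3 intrinsics, pixels), "pose" (4x4, takes a point from camera to world coordinates); the wrist camera has in their place "mount" (4x4, takes a point from camera to tool coordinates, whose origin is the TCP and whose axes are the flange's). Camera axes: x right, y down, z forward; pixel columns grow to the right and rows downward; lengths in m; the calibration is good to about 2 mm. The wrist camera is an equidistant fisheye: a pixel r from the principal point sees the ray r / f radians off the axis. A picture is of the moment at which its call begins: read the wrist's pose just before it.
- order.sign_off(): hands the job in; it is judged then, once.
The state is a dict: "t": time; "q": joint angles; "qd": joint speeds; "tau": joint torques, N m; "tcp_pos": TCP position; "tool_rot": TCP orientation; "force": force on the tool from outside, world axes, zero at the start; "ft_torque": the same for the moment, N m; "finger_gap": opening from 0.0 (shut) to 1.0 (fully open); "gripper_force": force on a finger pad.
Only numpy, scipy, OpenCV 4.12 (cv2) and the standard library are available. Lean on these libraries where they do the work, as an engineer would, in place of code of your own. Each camera call takes 0.05 s, during which the arm holds its last target. There are 200 camera calls.

## Working session

There is one attempt and no reset: what is moved stays moved. The work goes in short steps, Python scripts to look and compute and a shell command to move; the robot and the scene stay as the last step left them, time stands still between calls to the robot, and variables do not carry over. Pictures are saved under pics/ and viewed, at most 10 in all, crops included, and the job is handed in when it is done.

```bash
mkdir -p pics; ls
python3 - <<'E'
from station import sense, vision
import cv2,numpy as np
s=sense();print(s['t'],s['tcp_pos'],s['tool_rot'])
for n in('top','side'):
    v=vision.snapshot(n);cv2.imwrite(f'pics/{n}0.png',v['image']);np.savez(f'{n}0.npz',**v);print(n,v['pose'].round(3).tolist(),v['mtx'].tolist())
E
```

```text
pics
0.0 [ 0.18094968 -0.59754652  0.24732113] [ 9.89229642e-01  1.46367850e-01  3.51586509e-05 -1.07971485e-03]
top [[0.025, -0.995, 0.095, 0.497], [-0.999, -0.023, 0.025, 0.012], [-0.023, -0.095, -0.995, 1.262], [0.0, 0.0, 0.0, 1.0]] [[486.10093028001324, 0.0, 279.14724091686656], [0.0, 486.10093028001324, 216.02980350973792], [0.0, 0.0, 1.0]]
side [[-0.996, -0.045, 0.076, 0.546], [-0.088, 0.494, -0.865, 0.898], [0.001, -0.869, -0.496, 0.584], [0.0, 0.0, 0.0, 1.0]] [[464.25439203419137, 0.0, 280.51996903486884], [0.0, 464.25439203419137, 210.94543077550406], [0.0, 0.0, 1.0]]
```

View pics/top0.png

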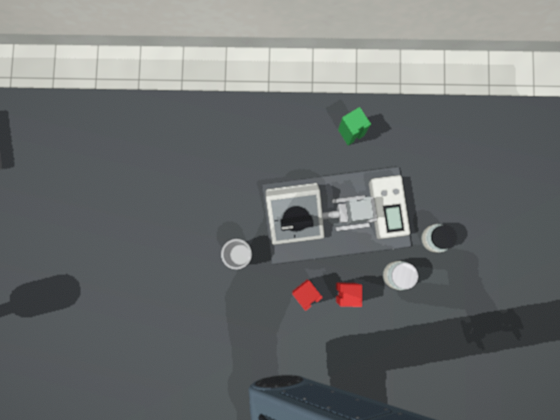

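View pics/side0.png

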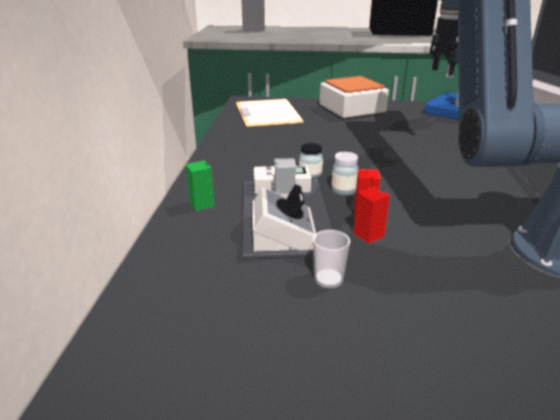

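The top view shows the gauge plate, with corners near (265,182), (401,168), (411,245) and (274,262). The grey post is near (360,208) and the knob near (295,218). The beaker is at (237,254), the jars at (438,237) and (402,275), and there are red decoys in front. The side view agrees.

```bash
cat > h.py <<'E'
import numpy as np,cv2
def cloud(v):
    d=v['range_z'];h,w=d.shape;u,r=np.meshgrid(np.arange(w),np.arange(h));K=v['mtx']
    p=np.stack([(u-K[0,2])/K[0,0]*d,(r-K[1,2])/K[1,1]*d,d],-1)
    P=p@v['pose'][:3,:3].T+v['pose'][:3,3];P[d==0]=np.nan;return P
def proj(v,X):
    X=np.atleast_2d(X);p=(X-v['pose'][:3,3])@v['pose'][:3,:3];q=p@v['mtx'].T;return q[:,:2]/q[:,2:]
def ray(v,uv,z):
    d=v['pose'][:3,:3]@np.linalg.inv(v['mtx'])@[uv[0],uv[1],1];o=v['pose'][:3,3];return o+d*(z-o[2])/d[2]
E
python3 - <<'E'
from h import *
v=np.load('top0.npz');P=cloud(v)
for uv in[(265,182),(401,168),(411,245),(274,262)]:print(ray(v,uv,.012).round(4))
box=P[160:270,255:420]
def rect(P,lo,hi):
    m=(P[...,2]>lo)&(P[...,2]<hi);q=P[m][:,:2].astype(np.float32)*1000
    return m.sum(),cv2.minAreaRect(q),np.median(P[m],0)
print('post',rect(P[190:230,335:378],.112,.13)); print('head',rect(P[165:250,366:420],.05,.068)); print('plate',rect(box,.005,.02))
for n,c in dict(jb=(402,275),ja=(438,237),bk=(237,254)).items():
    q=P[c[1]-20:c[1]+20,c[0]-20:c[0]+20].reshape(-1,3);q=q[q[:,2]>.07];print(n,len(q),np.median(q,0).round(3))
q=P[190:245,270:325];print('table',np.nanmedian(P[300:330,100:200,2]),'knob top',rect(q,.115,.18))
im=cv2.resize(v['image'][155:285,225:465],None,fx=3.3,fy=3.3,interpolation=cv2.INTER_CUBIC);cv2.imwrite('pics/c1.png',im)
E
```

```text
[0.7039 0.0818 0.012 ]
[ 0.7481 -0.2701  0.012 ]
[ 0.5492 -0.2958  0.012 ]
[0.4973 0.053  0.012 ]
post (np.int64(448), ((626.9124755859375, -152.1034698486328), (50.337764739990234, 50.45978546142578), 8.722920417785645), array([ 0.62620802, -0.15215521,  0.12078876]))
head (np.int64(1903), ((639.7960815429688, -223.71368408203125), (150.1891326904297, 96.6472396850586), 8.401510238647461), array([ 0.63927572, -0.23136807,  0.05947212]))
plate (np.int64(5531), ((623.1573486328125, -105.70921325683594), (277.7196960449219, 425.3398132324219), 1.1323895454406738), array([ 0.58150333, -0.10779074,  0.01101271]))
jb 610 [ 0.472 -0.256  0.098]
ja 512 [ 0.567 -0.356  0.084]
bk 223 [0.515 0.152 0.092]
table -0.001611998079651844 knob top (np.int64(235), ((585.2855224609375, -2.5224685668945312), (19.18399429321289, 76.67985534667969), 9.187146186828613), array([ 0.58498649, -0.00247719,  0.11956083]))
```

View pics/c1.png

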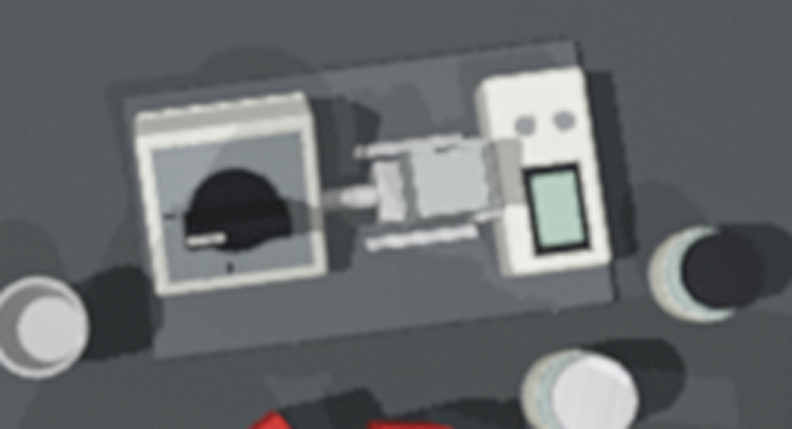

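```bash
cat >> h.py <<'E'
from scipy.spatial.transform import Rotation as Ro
from station import sense,vision
YAW=np.radians(8.6);G=Ro.from_euler('z',YAW).as_matrix();POST=np.array([.6265,-.1522,0]);O=POST-G@[0,-.06,0]
KN=np.array([.5916,-.0012,.1085]);N=G@[-np.sin(np.radians(28)),0,np.cos(np.radians(28))]
def frame(z,y):
    return np.stack([np.cross(y,z),y,z],1)
def Rknob(a):
    y0=G@[np.cos(np.radians(28)),0,np.sin(np.radians(28))];return frame(-N,Ro.from_rotvec(N*a).apply(y0))
def Rdown(deg):
    a=np.radians(deg);return frame(np.array([0,0,-1.]),np.array([np.cos(a),np.sin(a),0]))
def go(p,R,n=None):
    s=sense();dp=(np.array(p)-s['tcp_pos'])/.03;w=np.degrees((Ro.from_matrix(R)*Ro.from_quat(s['tool_rot']).inv()).as_rotvec())
    print('t',s['t'],'total dp',dp.round(2),'ang',w.round(2),'min rows',max(abs(dp).max(),abs(w).max()/8.59,np.linalg.norm(dp)*.6, np.linalg.norm(w)/8.59).round(1))
    if n:print('per row',(dp/n).round(3).tolist(),(w/n).round(3).tolist())
E
python3 -c "
from h import *
print(N,O); go(KN+.10*N,Rknob(0),27)"
```

```text
[-0.464193   -0.07020259  0.88294759] [ 0.61752788 -0.09287462  0.        ]
t 0.1 total dp [12.14 19.65 -1.69] ang [-16.36 -25.86  80.  ] min rows 19.6
per row [0.45, 0.728, -0.062] [-0.606, -0.958, 2.963]
```

```bash
python3 -m crank '[{"dp":[0.45,0.73,0],"angular":[-0.6,-0.96,2.96]},{"dp":[0.45,0.73,0],"angular":[-0.6,-0.96,2.96]},{"dp":[0.45,0.73,0],"angular":[-0.6,-0.96,2.96]},{"dp":[0.45,0.73,0],"angular":[-0.6,-0.96,2.96]},{"dp":[0.45,0.73,0],"angular":[-0.6,-0.96,2.96]},{"dp":[0.45,0.73,0],"angular":[-0.6,-0.96,2.96]},{"dp":[0.45,0.73,0],"angular":[-0.6,-0.96,2.96]},{"dp":[0.45,0.73,0],"angular":[-0.6,-0.96,2.96]},{"dp":[0.45,0.73,0],"angular":[-0.6,-0.96,2.96]},{"dp":[0.45,0.73,0],"angular":[-0.6,-0.96,2.96]},{"dp":[0.45,0.73,0],"angular":[-0.6,-0.96,2.96]},{"dp":[0.45,0.73,0],"angular":[-0.6,-0.96,2.96]},{"dp":[0.45,0.73,0],"angular":[-0.6,-0.96,2.96]},{"dp":[0.45,0.73,0],"angular":[-0.6,-0.96,2.96]},{"dp":[0.45,0.73,0],"angular":[-0.6,-0.96,2.96]},{"dp":[0.45,0.73,0],"angular":[-0.6,-0.96,2.96]},{"dp":[0.45,0.73,0],"angular":[-0.6,-0.96,2.96]},{"dp":[0.45,0.73,0],"angular":[-0.6,-0.96,2.96]},{"dp":[0.45,0.73,0],"angular":[-0.6,-0.96,2.96]},{"dp":[0.45,0.73,0],"angular":[-0.6,-0.96,2.96]}]' 0 25
python3 -c "
from h import *
go(KN+.10*N,Rknob(0),8)"
```

```text
t: 2.1
tcp_pos: [0.4512, -0.159, 0.2481]
tool_rot: [0.769, 0.611, 0.143, 0.122]
force: [0.3, 0.8, -0.6]
finger_gap: 1.0
gripper_force: 0.0
t 2.1 total dp [ 3.13  5.03 -1.71] ang [-4.34 -6.63 20.66] min rows 5.0
per row [0.391, 0.628, -0.214] [-0.543, -0.829, 2.583]
```

```bash
python3 -m crank '[{"dp":[0.39,0.63,-0.21],"angular":[-0.54,-0.83,2.58]},{"dp":[0.39,0.63,-0.21],"angular":[-0.54,-0.83,2.58]},{"dp":[0.39,0.63,-0.21],"angular":[-0.54,-0.83,2.58]},{"dp":[0.39,0.63,-0.21],"angular":[-0.54,-0.83,2.58]},{"dp":[0.39,0.63,-0.21],"angular":[-0.54,-0.83,2.58]},{"dp":[0.39,0.63,-0.21],"angular":[-0.54,-0.83,2.58]},{"dp":[0.39,0.63,-0.21],"angular":[-0.54,-0.83,2.58]},{"dp":[0.39,0.63,-0.21],"angular":[-0.54,-0.83,2.58]},{"dp":[0,0,0],"angular":[0,0,0]},{"dp":[0,0,0],"angular":[0,0,0]}]'
cat >> h.py <<'E'
def wsnap(fn):
    s=sense();v=vision.snapshot('wrist');T=np.eye(4);T[:3,:3]=Ro.from_quat(s['tool_rot']).as_matrix();T[:3,3]=s['tcp_pos']
    W=T@v['mount'];np.savez(fn,W=W,**v);return v,W
def wproj(mtx,W,X):
    p=(np.atleast_2d(X)-W[:3,3])@W[:3,:3];th=np.arctan2(np.hypot(p[:,0],p[:,1]),p[:,2]);f=np.arctan2(p[:,1],p[:,0])
    return np.stack([mtx[0,0]*th*np.cos(f)+mtx[0,2],mtx[1,1]*th*np.sin(f)+mtx[1,2]],1)
def wcloud(v,W):
    d=v['range_z'];K=v['mtx'];h,w=d.shape;u,r=np.meshgrid(np.arange(w),np.arange(h));x=(u-K[0,2])/K[0,0];y=(r-K[1,2])/K[1,1];th=np.hypot(x,y)
    k=np.where(th>1e-6,np.tan(th)/np.maximum(th,1e-9),1)*d;p=np.stack([x*k,y*k,d],-1);p=p@W[:3,:3].T+W[:3,3];p[d==0]=np.nan;return p
E
python3 - <<'E'
from h import *
go(KN+.1*N,Rknob(0),1)
v,W=wsnap('w1.npz');K=v['mtx'];print(K.tolist());im=v['image'].copy()
A=Rknob(0);b=A[:,0]
pts=[KN+.014*N+s*.039*b+t*.009*A[:,1] for s in(-1,1) for t in(-1,1)]
for q in wproj(K,W,np.array(pts)):print(q.round(1));cv2.circle(im,tuple(int(i) for i in q.round()),3,(0,0,255),1)
cv2.imwrite('pics/w1.png',im)
P=wcloud(v,W);h=(P-KN)@N;q=(P-KN)
m=(abs(h-.014)<.005)&(np.linalg.norm(q,axis=-1)<.06)
print(m.sum());a=np.stack([q@b,q@A[:,1]],-1)[m].astype(np.float32)*1000;print(cv2.minAreaRect(a),np.median(h[m]))
m=(abs(P[...,2]-.122)<.006)&(np.hypot(P[...,0]-.6265,P[...,1]+.1522)<.05);print(m.sum(),np.median(P[m],0),cv2.minAreaRect(P[m][:,:2].astype(np.float32)*1000))
E
```

```text
t: 3.1
tcp_pos: [0.5443, -0.0087, 0.1976]
tool_rot: [0.634, 0.735, 0.183, 0.157]
force: [0.6, -0.5, -0.2]
finger_gap: 1.0
gripper_force: 0.0
t 3.1 total dp [ 0.03  0.02 -0.03] ang [-0.05 -0.05  0.12] min rows 0.0
per row [0.028, 0.017, -0.026] [-0.046, -0.052, 0.117]
[[325.19226210127806, 0.0, 281.62091214059257], [0.0, 325.19226210127806, 211.78201428293744], [0.0, 0.0, 1.0]]
[271.8 276.6]
[296.6 276.5]
[270.4 168.7]
[297.9 168.6]
2711
((3.4696388244628906, -3.037327766418457), (77.58158111572266, 17.834396362304688), 0.23225533962249756) 0.012864204851737112
0 [nan nan nan] ((0.0, 0.0), (0.0, 0.0), 0.0)
  return _methods._mean(a, axis=axis, dtype=dtype,
  ret = um.true_divide(
```

View pics/w1.png

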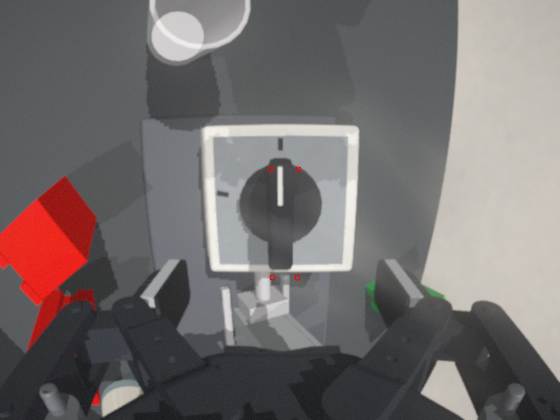

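The bar runs up and down the picture, from (280,160) to (281,268). The red prediction marks sit about 4 px right and 7 px low of it, so the knob is about 3 mm off my estimate. I'll correct for that and go in.

```bash
cat >> h.py <<'E'
_A=Rknob(0);KN=KN+.003*_A[:,0]-.0027*_A[:,1]-.0006*N
E
python3 -c "
from h import *
go(KN-.002*N,Rknob(0),7)"
```

```text
t 3.15 total dp [ 1.52  0.36 -3.1 ] ang [-0.03 -0.02  0.16] min rows 3.1
per row [0.217, 0.052, -0.442] [-0.005, -0.003, 0.023]
```

```bash
python3 -m crank '[{"dp":[0.22,0.05,-0.44],"angular":[0,0,0]},{"dp":[0.22,0.05,-0.44],"angular":[0,0,0]},{"dp":[0.22,0.05,-0.44],"angular":[0,0,0]},{"dp":[0.22,0.05,-0.44],"angular":[0,0,0]},{"dp":[0.22,0.05,-0.44],"angular":[0,0,0]},{"dp":[0.22,0.05,-0.44],"angular":[0,0,0]},{"dp":[0.2,0.06,-0.46],"angular":[0,0,0]},{"dp":[0,0,0],"angular":[0,0,0]}]'
python3 -m crank '[{"dp":[0,0,0],"angular":[0,0,0]},{"dp":[0,0,0],"angular":[0,0,0]},{"dp":[0,0,0],"angular":[0,0,0]},{"dp":[0,0,0],"angular":[0,0,0]},{"dp":[0,0,0],"angular":[0,0,0]},{"dp":[0,0,0],"angular":[0,0,0]},{"dp":[0,0,0],"angular":[0,0,0]},{"dp":[0,0,0],"angular":[0,0,0]}]' 1 25
python3 -c "
from h import *
s=sense();print(s['force'],s['ft_torque']);go(KN-.002*N,Rknob(0),7)"
```

```text
t: 3.95
tcp_pos: [0.5902, 0.0009, 0.1039]
tool_rot: [0.635, 0.734, 0.183, 0.157]
force: [-0.3, -0.0, 0.2]
finger_gap: 1.001
gripper_force: 0.0
t: 4.75
tcp_pos: [0.5907, 0.0018, 0.1058]
tool_rot: [0.633, 0.735, 0.184, 0.159]
force: [-0.7, -0.5, 5.2]
finger_gap: 0.206
gripper_force: 28.2
[-0.73115052 -0.47591892  5.17807161] [-0.03320623  0.15848746  0.05740559]
t 4.75 total dp [-0.02 -0.01 -0.03] ang [-0.01  0.11  0.12] min rows 0.0
per row [-0.003, -0.001, -0.004] [-0.001, 0.015, 0.017]
```

```bash
python3 -m crank '[{"dp":[0,0,0],"angular":[-3.14,-0.475,5.98]},{"dp":[0,0,0],"angular":[-3.14,-0.475,5.98]},{"dp":[0,0,0],"angular":[-3.14,-0.475,5.98]},{"dp":[0,0,0],"angular":[-3.14,-0.475,5.98]},{"dp":[0,0,0],"angular":[-3.14,-0.475,5.98]},{"dp":[0,0,0],"angular":[-3.14,-0.475,5.98]},{"dp":[0,0,0],"angular":[-3.14,-0.475,5.98]},{"dp":[0,0,0],"angular":[-3.14,-0.475,5.98]},{"dp":[0,0,0],"angular":[-3.14,-0.475,5.98]},{"dp":[0,0,0],"angular":[-3.14,-0.475,5.98]},{"dp":[0,0,0],"angular":[-3.14,-0.475,5.98]},{"dp":[0,0,0],"angular":[-3.14,-0.475,5.98]},{"dp":[0,0,0],"angular":[0,0,0]},{"dp":[0,0,0],"angular":[0,0,0]}]'
python3 -c "
from h import *
s=sense();print(s['force'],s['ft_torque'],s['q']);go(KN-.002*N,Rknob(1.4),7)"
```

```text
t: 6.15
tcp_pos: [0.5902, 0.0009, 0.1058]
tool_rot: [0.005, 0.972, 0.035, 0.232]
force: [-4.0, -8.1, -11.9]
finger_gap: 0.211
gripper_force: 28.9
[ -4.04608385  -8.0535441  -11.94167992] [-0.97412936  1.31965949 -0.67815801] [-0.27847822  0.63031495  1.96919715  1.06549808  0.21454226 -2.85282815]
t 6.15 total dp [-0.01  0.02 -0.03] ang [ 0.6  -0.82 -0.48] min rows 0.1
per row [-0.001, 0.003, -0.004] [0.085, -0.117, -0.068]
```

```bash
python3 -m crank '[{"dp":[0,0,0],"angular":[0.3,0.0,-0.5]},{"dp":[0,0,0],"angular":[0,0,0]},{"dp":[0,0,0],"angular":[0,0,0]},{"dp":[0,0,0],"angular":[0,0,0]},{"dp":[0,0,0],"angular":[0,0,0]},{"dp":[0,0,0],"angular":[0,0,0]}]' 0 25
python3 -c "
from h import *
s=sense();print(s['force'],s['q']);go(KN+.1*N,Rknob(1.35),7);go(POST+[0,0,.26],Rdown(98.6),12)"
```

```text
t: 6.75
tcp_pos: [0.5937, 0.0028, 0.1092]
tool_rot: [0.008, 0.971, 0.038, 0.236]
force: [0.6, 0.3, -0.3]
finger_gap: 0.996
gripper_force: 0.0
[ 0.62403499  0.29957759 -0.32476782] [-0.27636996  0.62631743  1.96457378  1.07310923  0.22012851 -2.85045996]
t 6.75 total dp [-1.7  -0.28  2.86] ang [ 1.5  -0.17 -2.79] min rows 2.9
per row [-0.243, -0.04, 0.408] [0.214, -0.024, -0.398]
t 6.75 total dp [ 1.09 -5.17  5.03] ang [-6.39 26.89  9.32] min rows 5.2
per row [0.091, -0.43, 0.419] [-0.533, 2.241, 0.777]
```

```bash
python3 -m crank '[{"dp":[-0.24,-0.04,0.41],"angular":[0.21,0,-0.4]},{"dp":[-0.24,-0.04,0.41],"angular":[0.21,0,-0.4]},{"dp":[-0.24,-0.04,0.41],"angular":[0.21,0,-0.4]},{"dp":[-0.24,-0.04,0.41],"angular":[0.21,0,-0.4]},{"dp":[-0.24,-0.04,0.41],"angular":[0.21,0,-0.4]},{"dp":[-0.24,-0.04,0.41],"angular":[0.21,0,-0.4]},{"dp":[-0.24,-0.04,0.41],"angular":[0.21,0,-0.4]}]'
python3 -c "
from h import *
s=sense();print(s['force'],s['q']);go(POST+[0,0,.24],Rdown(98.6),12)"
```

```text
t: 7.45
tcp_pos: [0.5426, -0.0057, 0.1956]
tool_rot: [0.035, 0.97, 0.044, 0.236]
force: [0.1, -0.2, -0.3]
finger_gap: 1.001
gripper_force: 0.0
[ 0.08388047 -0.15221931 -0.27731109] [-0.33195206  0.40428869  2.02936944  0.69091727  0.34613421 -2.44395372]
t 7.45 total dp [ 2.8  -4.88  1.48] ang [-7.18 26.9  12.44] min rows 4.9
per row [0.233, -0.407, 0.123] [-0.599, 2.242, 1.036]
```

```bash
python3 -m crank '[{"dp":[0.23,-0.41,0.12],"angular":[-0.6,2.24,1.04]},{"dp":[0.23,-0.41,0.12],"angular":[-0.6,2.24,1.04]},{"dp":[0.23,-0.41,0.12],"angular":[-0.6,2.24,1.04]},{"dp":[0.23,-0.41,0.12],"angular":[-0.6,2.24,1.04]},{"dp":[0.23,-0.41,0.12],"angular":[-0.6,2.24,1.04]},{"dp":[0.23,-0.41,0.12],"angular":[-0.6,2.24,1.04]},{"dp":[0.23,-0.41,0.12],"angular":[-0.6,2.24,1.04]},{"dp":[0.23,-0.41,0.12],"angular":[-0.6,2.24,1.04]},{"dp":[0.23,-0.41,0.12],"angular":[-0.6,2.24,1.04]},{"dp":[0.23,-0.41,0.12],"angular":[-0.6,2.24,1.04]},{"dp":[0.23,-0.41,0.12],"angular":[-0.6,2.24,1.04]},{"dp":[0.23,-0.41,0.12],"angular":[-0.6,2.24,1.04]},{"dp":[0,0,0],"angular":[0,0,0]},{"dp":[0,0,0],"angular":[0,0,0]}]'
python3 - <<'E'
from h import *
go(POST+[0,0,.24],Rdown(98.6),1);print(sense()['q'])
v,W=wsnap('w2.npz');K=v['mtx'];im=v['image'].copy()
for a in(-1,1):
  for b in(-1,1):
    q=wproj(K,W,POST+[0,0,.122]+G@[a*.025,b*.025,0])[0];print(q.round(1));cv2.circle(im,tuple(int(i) for i in q.round()),3,(0,0,255),1)
cv2.imwrite('pics/w2.png',im)
P=wcloud(v,W);m=(abs(P[...,2]-.122)<.006)&(np.hypot(P[...,0]-.6265,P[...,1]+.1522)<.05);print(m.sum(),np.median(P[m],0),cv2.minAreaRect(P[m][:,:2].astype(np.float32)*1000))
# knob bar angle
q=P-KN;h=q@N;A=Rknob(0);m=(abs(h-.013)<.005)&(np.linalg.norm(q,axis=-1)<.06)
if m.sum()>50:print('bar',m.sum(),cv2.minAreaRect(np.stack([q@A[:,0],q@A[:,1]],-1)[m].astype(np.float32)*1000))
E
```

```text
t: 8.85
tcp_pos: [0.6254, -0.1529, 0.2377]
tool_rot: [-0.075, 0.997, 0.0, -0.0]
force: [0.2, -0.1, -0.7]
finger_gap: 0.998
gripper_force: 0.0
t 8.85 total dp [0.04 0.02 0.08] ang [-0.05 -0.01 -0.03] min rows 0.1
per row [0.038, 0.023, 0.077] [-0.054, -0.011, -0.026]
[-4.13430171e-01  5.64596666e-01  1.39337702e+00  8.57013960e-04
  1.18416949e+00 -2.13510772e+00]
[247.1 183.6]
[313.6 183.6]
[248.8 245.8]
[311.8 245.8]
3915 [ 0.62476051 -0.14939125  0.12075433] ((626.900634765625, -148.80902099609375), (50.244686126708984, 50.394386291503906), 9.114441871643066)
bar 1570 ((-0.4178290367126465, 0.5074501037597656), (18.45601463317871, 76.748046875), 10.227211952209473)
```

View pics/w2.png

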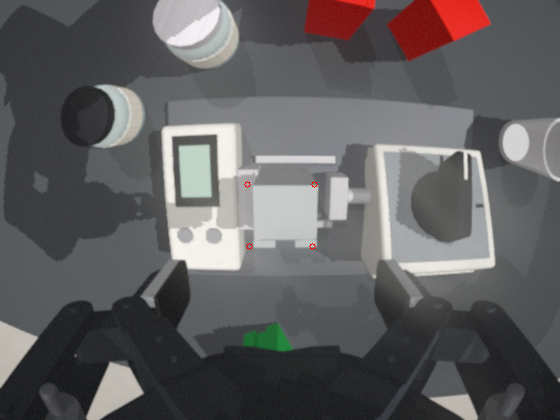

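The post's top spans about (253,178) to (318,243). That puts it about 3.5 mm further to +y than estimated and now clear of the jaw. The bar points down the slope at about 1.39 rad, so the knob is released.

```bash
python3 -m crank '[{"dp":[0.01,0.04,-0.7],"angular":[0,0,0.2]},{"dp":[0.01,0.04,-0.7],"angular":[0,0,0]},{"dp":[0.01,0.05,-0.7],"angular":[0,0,0]},{"dp":[0.01,0,-0.7],"angular":[0,0,0]},{"dp":[0,0,-0.6],"angular":[0,0,0]},{"dp":[0,0,-0.6],"angular":[0,0,0]},{"dp":[0,0,-0.4],"angular":[0,0,0]},{"dp":[0,0,0],"angular":[0,0,0]}]'
python3 -m crank '[{"dp":[0,0,0],"angular":[0,0,0]},{"dp":[0,0,0],"angular":[0,0,0]},{"dp":[0,0,0],"angular":[0,0,0]},{"dp":[0,0,0],"angular":[0,0,0]},{"dp":[0,0,0],"angular":[0,0,0]},{"dp":[0,0,0],"angular":[0,0,0]}]' 1 60
```

```text
t: 9.7
tcp_pos: [0.6251, -0.1484, 0.1044]
tool_rot: [-0.077, 0.997, 0.001, -0.002]
force: [-0.2, -0.0, -0.4]
finger_gap: 0.998
gripper_force: 0.0
t: 10.3
tcp_pos: [0.6281, -0.15, 0.1076]
tool_rot: [-0.077, 0.997, -0.001, 0.002]
force: [-1.2, -1.5, 5.4]
finger_gap: 0.574
gripper_force: 64.6
```

```bash
python3 -m crank '[{"dp":[0,0,0.1],"angular":[0,0,0]},{"dp":[0,0,0.3],"angular":[0,0,0]},{"dp":[0,0,0.4],"angular":[0,0,0]},{"dp":[0,0,0.4],"angular":[0,0,0]},{"dp":[0,0,0.4],"angular":[0,0,0]},{"dp":[0,0,0.4],"angular":[0,0,0]},{"dp":[0,0,0.2],"angular":[0,0,0]},{"dp":[0,0,0],"angular":[0,0,0]}]'
python3 -c "
from h import *
print(sense()['force'],sense()['q']);go(POST,Rdown(98.6))"
```

```text
t: 11.1
tcp_pos: [0.6278, -0.1498, 0.1739]
tool_rot: [-0.077, 0.997, -0.001, 0.002]
force: [0.2, 0.0, -4.5]
finger_gap: 0.571
gripper_force: 63.3
[ 0.229455    0.0373177  -4.49695605] [-4.07078067e-01  6.38867385e-01  1.44842918e+00  4.44052476e-05
  1.05080057e+00 -2.13236875e+00]
t 11.1 total dp [-0.04 -0.08 -5.8 ] ang [ 0.08  0.18 -0.25] min rows 5.8
```

```bash
python3 -m crank '[{"dp":[0,0.02,0],"angular":[0,0,-7.5]},{"dp":[0,0.02,0],"angular":[0,0,-7.5]},{"dp":[0,0.02,0],"angular":[0,0,-7.5]},{"dp":[0,0.02,0],"angular":[0,0,-7.5]},{"dp":[0,0.02,0],"angular":[0,0,-7.5]},{"dp":[0,0.02,0],"angular":[0,0,-7.5]},{"dp":[0,0.02,0],"angular":[0,0,-7.5]},{"dp":[0,0.02,0],"angular":[0,0,-7.5]},{"dp":[0,0.02,0],"angular":[0,0,-7.5]},{"dp":[0,0.02,0],"angular":[0,0,-7.5]},{"dp":[-0.01,0.02,0],"angular":[0,0,-7.5]},{"dp":[-0.01,0.02,0],"angular":[0,0,-7.5]},{"dp":[0,0,0],"angular":[0,0,0]},{"dp":[0,0,0],"angular":[0,0,0]}]'
python3 - <<'E'
from h import *
POST=np.array([.6267,-.149,0]);T=POST+G@[0,.007,.107];go(T,Rdown(8.8),1)
v,W=wsnap('w3.npz');cv2.imwrite('pics/w3.png',v['image']);P=wcloud(v,W)
c=sense()['tcp_pos'];m=(abs(P[...,2]-.187)<.006)&(np.hypot(P[...,0]-c[0],P[...,1]-c[1])<.05);print(m.sum(),cv2.minAreaRect(P[m][:,:2].astype(np.float32)*1000))
q=(P-POST)@G
for nm,lo,hi in(('rails',.015,.024),):
    m=(q[...,2]>lo)&(q[...,2]<hi)&(abs(q[...,0])<.05)&(abs(q[...,1])<.05)
    for s in(-1,1):
        k=q[m&(s*q[...,0]>.02)];print(nm,len(k),np.percentile(k,[5,95],axis=0).round(4).tolist() if len(k) else '')
E
```

```text
t: 12.5
tcp_pos: [0.6262, -0.1422, 0.1717]
tool_rot: [0.649, 0.76, -0.0, -0.0]
force: [0.0, 0.2, -4.7]
finger_gap: 0.576
gripper_force: 63.3
t 12.5 total dp [-0.02  0.   -2.16] ang [ 0.   -0.06 -0.21] min rows 2.2
per row [-0.017, 0.003, -2.157] [0.001, -0.061, -0.207]
14104 ((624.93212890625, -141.22991943359375), (76.4091796875, 50.58454895019531), 8.825443267822266)
rails 323 [[-0.0366, 0.0194, 0.0172], [-0.0297, 0.0484, 0.0198]]
rails 436 [[0.035, 0.0093, 0.0172], [0.0423, 0.0482, 0.0197]]
```

View pics/w3.png

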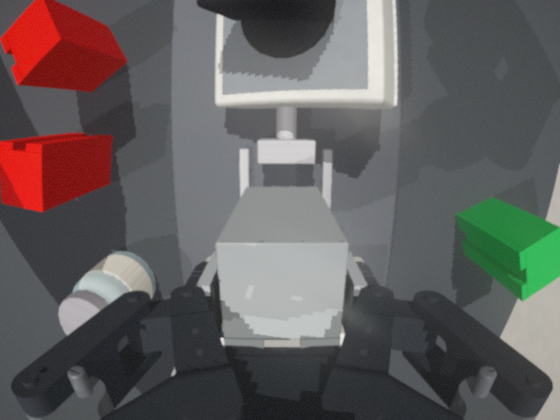

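The post hangs upright, top at about (220–345, 240–340). The groove notch is at about (280,345), on the side facing the head. The rails at x≈243 and x≈327 flank it. I'll lower it.

```bash
python3 -m crank '[{"dp":[0.03,0,-0.3],"angular":[0,0,0]},{"dp":[0.03,0,-0.4],"angular":[0,0,0]},{"dp":[0,0,-0.4],"angular":[0,0,0]},{"dp":[0,0,-0.3],"angular":[0,0,0]},{"dp":[0,0,-0.3],"angular":[0,0,0]},{"dp":[0,0,-0.2],"angular":[0,0,0]},{"dp":[0,0,-0.1],"angular":[0,0,0]},{"dp":[0,0,-0.05],"angular":[0,0,0]},{"dp":[0,0,0],"angular":[0,0,0]}]'
```

```text
t: 13.45
tcp_pos: [0.6284, -0.1423, 0.1108]
tool_rot: [0.65, 0.76, -0.0, 0.0]
force: [-0.1, 0.5, -4.5]
finger_gap: 0.577
gripper_force: 63.4
```

```bash
python3 -m crank '[{"dp":[0,0,-0.06],"angular":[0,0,0]},{"dp":[0,0,-0.03],"angular":[0,0,0]},{"dp":[0,0,0],"angular":[0,0,0]}]'; python3 -m crank '[{"dp":[0,0,-0.03],"angular":[0,0,0]},{"dp":[0,0,0],"angular":[0,0,0]}]'
```

```text
t: 13.75
tcp_pos: [0.6283, -0.1423, 0.1081]
tool_rot: [0.65, 0.76, -0.0, 0.0]
force: [-0.3, -0.3, -5.6]
finger_gap: 0.573
gripper_force: 63.4
t: 13.95
tcp_pos: [0.6284, -0.1423, 0.1077]
tool_rot: [0.65, 0.76, -0.0, 0.0]
force: [-0.7, -0.0, -2.5]
finger_gap: 0.578
gripper_force: 63.6
```

```bash
python3 -m crank '[{"dp":[0,0,-0.03],"angular":[0,0,0]},{"dp":[0,0,0],"angular":[0,0,0]}]'; python3 -m crank '[{"dp":[0,0,0],"angular":[0,0,0]},{"dp":[0,0,0],"angular":[0,0,0]},{"dp":[0,0,0],"angular":[0,0,0]},{"dp":[0,0,0],"angular":[0,0,0]},{"dp":[0,0,0],"angular":[0,0,0]}]' 0 25
python3 -m crank '[{"dp":[0,0,0.3],"angular":[0,0,0]},{"dp":[0,0,0.6],"angular":[0,0,0]},{"dp":[0,0,0.8],"angular":[0,0,0]},{"dp":[0,0,0.8],"angular":[0,0,0]},{"dp":[0,0,0.8],"angular":[0,0,0]},{"dp":[0,0,0.6],"angular":[0,0,0]},{"dp":[0,0,0.3],"angular":[0,0,0]},{"dp":[0,0,0],"angular":[0,0,0]}]'
python3 - <<'E'
from h import *
v,W=wsnap('w4.npz');cv2.imwrite('pics/w4.png',v['image']);P=wcloud(v,W)
c=sense()['tcp_pos'];m=(abs(P[...,2]-.121)<.005)&(np.hypot(P[...,0]-c[0],P[...,1]-c[1])<.05);print(m.sum(),cv2.minAreaRect(P[m][:,:2].astype(np.float32)*1000))
print(sense()['q']);go(KN+.1*N,Rknob(1.38),20)
E
```

```text
t: 14.15
tcp_pos: [0.6284, -0.1423, 0.1077]
tool_rot: [0.65, 0.76, -0.0, 0.0]
force: [-2.8, 1.4, 4.6]
finger_gap: 0.576
gripper_force: 64.4
t: 14.65
tcp_pos: [0.6284, -0.1423, 0.1061]
tool_rot: [0.65, 0.76, -0.0, 0.0]
force: [-0.5, -0.4, 0.6]
finger_gap: 1.002
gripper_force: 0.0
t: 15.45
tcp_pos: [0.6291, -0.1426, 0.2341]
tool_rot: [0.65, 0.76, 0.0, 0.002]
force: [0.7, 0.2, 0.3]
finger_gap: 0.997
gripper_force: 0.0
4079 ((627.4140014648438, -141.20718383789062), (50.23143005371094, 50.84959030151367), 9.043937683105469)
[-3.95691055e-01  5.70072031e-01  1.39820867e+00 -4.58149868e-04
  1.17229994e+00 -5.49978258e-01]
t 15.5 total dp [-2.86  4.56 -1.26] ang [-15.51 -25.95  77.14] min rows 9.6
per row [-0.143, 0.228, -0.063] [-0.775, -1.298, 3.857]
```

View pics/w4.png

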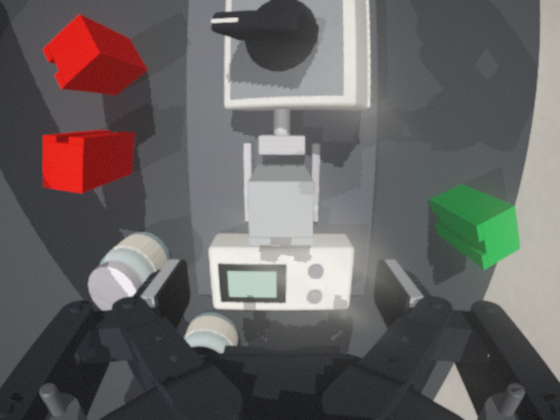

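The post stands upright between the rails, with its top at (248–315, 180–238) and clear of the jaw. The knob at (260,25) still points down the slope. Now back to the knob.

```bash
python3 -m crank '[{"dp":[-0.14,0.23,-0.06],"angular":[-0.78,-1.3,3.86]},{"dp":[-0.14,0.23,-0.06],"angular":[-0.78,-1.3,3.86]},{"dp":[-0.14,0.23,-0.06],"angular":[-0.78,-1.3,3.86]},{"dp":[-0.14,0.23,-0.06],"angular":[-0.78,-1.3,3.86]},{"dp":[-0.14,0.23,-0.06],"angular":[-0.78,-1.3,3.86]},{"dp":[-0.14,0.23,-0.06],"angular":[-0.78,-1.3,3.86]},{"dp":[-0.14,0.23,-0.06],"angular":[-0.78,-1.3,3.86]},{"dp":[-0.14,0.23,-0.06],"angular":[-0.78,-1.3,3.86]},{"dp":[-0.14,0.23,-0.06],"angular":[-0.78,-1.3,3.86]},{"dp":[-0.14,0.23,-0.06],"angular":[-0.78,-1.3,3.86]},{"dp":[-0.14,0.23,-0.06],"angular":[-0.78,-1.3,3.86]},{"dp":[-0.14,0.23,-0.06],"angular":[-0.78,-1.3,3.86]},{"dp":[-0.14,0.23,-0.06],"angular":[-0.78,-1.3,3.86]},{"dp":[-0.14,0.23,-0.06],"angular":[-0.78,-1.3,3.86]},{"dp":[-0.14,0.23,-0.06],"angular":[-0.78,-1.3,3.86]},{"dp":[-0.14,0.23,-0.06],"angular":[-0.78,-1.3,3.86]},{"dp":[-0.14,0.23,-0.06],"angular":[-0.78,-1.3,3.86]},{"dp":[-0.14,0.23,-0.06],"angular":[-0.78,-1.3,3.86]},{"dp":[-0.14,0.23,-0.06],"angular":[-0.78,-1.3,3.86]},{"dp":[-0.14,0.23,-0.06],"angular":[-0.78,-1.3,3.86]}]'
python3 - <<'E'
from h import *
print(sense()['q']);go(KN-.002*N,Rknob(1.36),10)
E
```

```text
t: 17.5
tcp_pos: [0.5431, -0.0038, 0.1949]
tool_rot: [0.018, 0.97, 0.041, 0.238]
force: [0.3, 0.2, -0.2]
finger_gap: 1.0
gripper_force: 0.0
[-0.32781341  0.40620512  2.03090622  0.70126786  0.34076236 -2.48512329]
t 17.5 total dp [ 1.56  0.18 -3.  ] ang [ 0.63  0.03 -1.2 ] min rows 3.0
per row [0.156, 0.018, -0.3] [0.063, 0.003, -0.12]
```

```bash
python3 -m crank '[{"dp":[0.16,0.02,-0.3],"angular":[0.06,0,-0.12]},{"dp":[0.16,0.02,-0.3],"angular":[0.06,0,-0.12]},{"dp":[0.16,0.02,-0.3],"angular":[0.06,0,-0.12]},{"dp":[0.16,0.02,-0.3],"angular":[0.06,0,-0.12]},{"dp":[0.16,0.02,-0.3],"angular":[0.06,0,-0.12]},{"dp":[0.16,0.02,-0.3],"angular":[0.06,0,-0.12]},{"dp":[0.16,0.02,-0.3],"angular":[0.06,0,-0.12]},{"dp":[0.16,0.02,-0.3],"angular":[0.06,0,-0.12]},{"dp":[0.14,0.02,-0.3],"angular":[0.06,0,-0.12]},{"dp":[0.14,0.02,-0.3],"angular":[0.06,0,-0.12]},{"dp":[0,0,0],"angular":[0,0,0]}]'
python3 - <<'E'
from h import *
print(sense()['q']);go(KN-.002*N,Rknob(1.36),1)
E
```

```text
t: 18.6
tcp_pos: [0.5927, 0.0023, 0.1068]
tool_rot: [0.031, 0.97, 0.043, 0.236]
force: [-0.7, 1.1, 0.3]
finger_gap: 0.995
gripper_force: 0.0
[-0.27755738  0.63108897  1.96958054  1.1218713   0.21428661 -2.85409481]
t 18.6 total dp [-0.09 -0.02 -0.06] ang [ 0.06 -0.26  0.14] min rows 0.1
per row [-0.091, -0.022, -0.063] [0.064, -0.263, 0.144]
```

```bash
python3 -m crank '[{"dp":[-0.04,-0.01,-0.02],"angular":[0.93,0.14,-1.77]},{"dp":[-0.03,0,-0.02],"angular":[0,0,0]},{"dp":[0,0,0],"angular":[0,0,0]}]'
python3 -m crank '[{"dp":[0,0,0],"angular":[0,0,0]},{"dp":[0,0,0],"angular":[0,0,0]},{"dp":[0,0,0],"angular":[0,0,0]},{"dp":[0,0,0],"angular":[0,0,0]},{"dp":[0,0,0],"angular":[0,0,0]},{"dp":[0,0,0],"angular":[0,0,0]},{"dp":[0,0,0],"angular":[0,0,0]},{"dp":[0,0,0],"angular":[0,0,0]}]' 1 30
python3 - <<'E'
from h import *
s=sense();print(s['q'],s['force'],s['ft_torque']);go(KN-.002*N,Rknob(0),12);go(KN-.002*N,Rknob(1.36),1)
E
```

```text
t: 18.9
tcp_pos: [0.5903, 0.0018, 0.1074]
tool_rot: [0.048, 0.969, 0.047, 0.236]
force: [-0.1, -0.6, 0.8]
finger_gap: 1.0
gripper_force: 0.0
t: 19.7
tcp_pos: [0.5905, 0.0007, 0.1073]
tool_rot: [0.048, 0.969, 0.045, 0.236]
force: [-2.1, -4.2, 1.5]
finger_gap: 0.209
gripper_force: 30.1
[-0.28084525  0.62906179  1.9765339   1.15122     0.21042384 -2.85103725] [-2.12586395 -4.15460055  1.51872572] [-0.43840638  0.43458973 -0.14179973]
t 19.7 total dp [-0.02  0.03 -0.08] ang [ 35.33   5.02 -66.84] min rows 8.8
per row [-0.001, 0.002, -0.007] [2.944, 0.419, -5.57]
t 19.7 total dp [-0.02  0.03 -0.08] ang [-0.74 -0.27  2.03] min rows 0.3
per row [-0.016, 0.029, -0.078] [-0.737, -0.269, 2.032]
```

```bash
python3 -m crank '[{"dp":[0,0,0],"angular":[1.4,0.2,-2.6]},{"dp":[0,0,0],"angular":[2.77,0.4,-5.24]},{"dp":[0,0,0],"angular":[2.77,0.4,-5.24]},{"dp":[0,0,0],"angular":[2.77,0.4,-5.24]},{"dp":[0,0,0],"angular":[2.77,0.4,-5.24]},{"dp":[0,0,0],"angular":[2.77,0.4,-5.24]},{"dp":[0,0,0],"angular":[2.77,0.4,-5.24]},{"dp":[0,0,0],"angular":[2.77,0.4,-5.24]},{"dp":[0,0,0],"angular":[2.77,0.4,-5.24]},{"dp":[0,0,0],"angular":[0,0,0]}]'
python3 - <<'E'
from h import *
s=sense();print(s['q'],s['force'],s['ft_torque']);go(KN-.002*N,Rknob(0),6)
E
```

```text
t: 20.7
tcp_pos: [0.5903, 0.0005, 0.1072]
tool_rot: [0.458, 0.855, 0.144, 0.194]
force: [-3.1, -4.3, 2.1]
finger_gap: 0.204
gripper_force: 29.9
[-0.28351238  0.62959096  1.97812016  1.17237587  0.21346088 -1.99014826] [-3.12008744 -4.34738194  2.09921368] [-0.46738145  0.65064041 -0.36308532]
t 20.7 total dp [-0.01  0.04 -0.08] ang [ 11.75   1.73 -22.11] min rows 2.9
per row [-0.002, 0.006, -0.013] [1.959, 0.288, -3.685]
```

```bash
python3 -m crank '[{"dp":[0,0,0],"angular":[2.48,0.37,-4.67]},{"dp":[0,0,0],"angular":[2.48,0.37,-4.67]},{"dp":[0,0,0],"angular":[2.48,0.37,-4.67]},{"dp":[0,0,0],"angular":[2.48,0.37,-4.67]},{"dp":[0,0,0],"angular":[2.48,0.37,-4.67]},{"dp":[0,0,0],"angular":[0,0,0]},{"dp":[0,0,0],"angular":[0,0,0]}]'
python3 - <<'E'
from h import *
s=sense();print(s['q'],s['force'],s['ft_torque']);go(KN-.002*N,Rknob(0),1)
E
```

```text
t: 21.4
tcp_pos: [0.5902, 0.0005, 0.1071]
tool_rot: [0.639, 0.73, 0.185, 0.157]
force: [-3.4, -5.4, 2.1]
finger_gap: 0.209
gripper_force: 34.3
[-0.28449517  0.62979834  1.97873658  1.17943479  0.214887   -1.54282774] [-3.44670429 -5.36769425  2.08502135] [-0.95219416  0.66432782  0.39535543]
t 21.4 total dp [-0.01  0.04 -0.07] ang [-0.42 -0.04  0.89] min rows 0.1
per row [-0.008, 0.037, -0.073] [-0.423, -0.043, 0.89]
```

Home, slightly overdriven against the stop. I'll let go, back off and check.

```bash
python3 -m crank '[{"dp":[0,0,0],"angular":[0,0,0]},{"dp":[0,0,0],"angular":[0,0,0]},{"dp":[0,0,0],"angular":[0,0,0]},{"dp":[0,0,0],"angular":[0,0,0]},{"dp":[0,0,0],"angular":[0,0,0]}]' 0 25
python3 -m crank '[{"dp":[-0.24,-0.04,0.45],"angular":[0,0,0]},{"dp":[-0.24,-0.04,0.45],"angular":[0,0,0]},{"dp":[-0.24,-0.04,0.45],"angular":[0,0,0]},{"dp":[-0.24,-0.04,0.45],"angular":[0,0,0]},{"dp":[-0.24,-0.04,0.45],"angular":[0,0,0]},{"dp":[-0.24,-0.04,0.45],"angular":[0,0,0]},{"dp":[-0.24,-0.04,0.45],"angular":[0,0,0]},{"dp":[-0.24,-0.04,0.45],"angular":[0,0,0]},{"dp":[-0.24,-0.04,0.45],"angular":[0,0,0]},{"dp":[-0.24,-0.04,0.45],"angular":[0,0,0]},{"dp":[-0.24,-0.04,0.45],"angular":[0,0,0]},{"dp":[-0.24,-0.04,0.45],"angular":[0,0,0]},{"dp":[0,0,0],"angular":[0,0,0]},{"dp":[0,0,0],"angular":[0,0,0]}]'
python3 - <<'E'
from h import *
v,W=wsnap('w5.npz');cv2.imwrite('pics/w5.png',v['image']);P=wcloud(v,W)
q=P-KN;h=q@N;A=Rknob(0);m=(abs(h-.013)<.005)&(np.linalg.norm(q,axis=-1)<.06)
print('bar',m.sum(),cv2.minAreaRect(np.stack([q@A[:,0],q@A[:,1]],-1)[m].astype(np.float32)*1000))
v=vision.snapshot('top');P=cloud(v)[185:235,330:380];m=(P[...,2]>.112)&(P[...,2]<.13);print('post top',m.sum(),cv2.minAreaRect(P[m][:,:2].astype(np.float32)*1000),np.ptp(P[m][:,2]))
a=cv2.resize(v['image'][155:285,225:465],None,fx=3.3,fy=3.3,interpolation=cv2.INTER_CUBIC);cv2.imwrite('pics/c5.png',a)
E
```

```text
t: 21.9
tcp_pos: [0.5908, 0.002, 0.1072]
tool_rot: [0.64, 0.729, 0.187, 0.155]
force: [-0.6, 0.1, 0.8]
finger_gap: 0.998
gripper_force: 0.0
t: 23.3
tcp_pos: [0.5043, -0.0125, 0.2693]
tool_rot: [0.64, 0.729, 0.187, 0.156]
force: [0.1, 0.4, 0.6]
finger_gap: 1.001
gripper_force: 0.0
bar 1507 ((1.0130195617675781, -0.4084920883178711), (76.14827728271484, 17.890844345092773), 0.6727408766746521)
post top 448 ((627.9310913085938, -151.8551025390625), (49.861228942871094, 50.744998931884766), 8.468719482421875) 0.014841375676555302
```

View pics/w5.png

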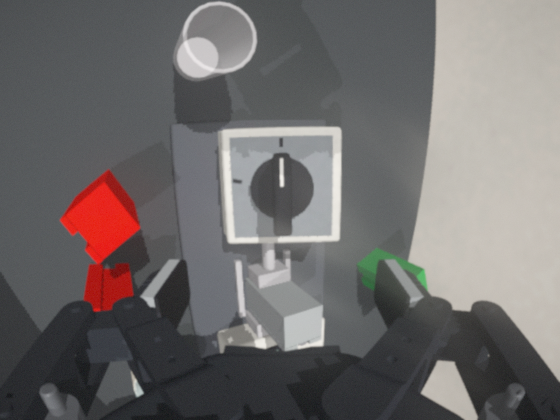

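View pics/c5.png

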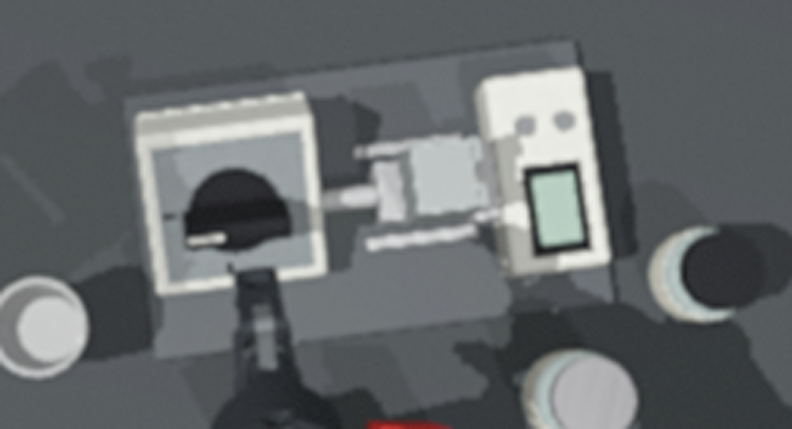

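The knob is level again, with its white line toward +y at (282,165) in the wrist view. The post is back at its clamped position, square and upright, and the jars and beaker have not moved. Handing in.

```bash
python3 -c "
from station import order
print(order.sign_off())"
```

```text
the job is handed in; nothing more can be done
None
```

The job is handed in after about 23 s: the post is turned a quarter clockwise and clamped against the anvil, and the knob is home and released; one doubt is that joint 6 read up to -2.854 rad against its listed -2.85 limit during the knob turns.

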